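# Load the coaster pile into the sanitiser dock and switch it on

## Task

Pick up the whole pile of three coaster tiles at once and load it into the bay of the coaster sanitiser, tilting its one end in under the lip of the tall back wall and then lowering the other end, so that all three lie flat on the bay floor. After that lift the orange splash guard well open, flip the red switch beneath it over to its on side (away from the front) and lower the guard fully shut again. Leave the things standing around where they are.

Things in the scene. Friction and masses are not known exactly. Their poses are not given: they have to be found in the camera images.
- tile_a: blue ceramic coaster tile, an oblong 104 (its x) x 62 (its y) x 10 mm (z), about 120 g; at the start the lowest of the pile of three. Origin: centre of its underside. The pile starts neatly stacked (30 mm high), lengthwise along the cork stand, unglued, and may be gripped across its 62 mm width near the middle.
- tile_b: terracotta ceramic coaster tile, an oblong 104 (its x) x 62 (its y) x 10 mm (z), about 120 g; the middle one of the pile of three. Origin: centre of its underside.
- tile_c: white ceramic coaster tile, an oblong 104 (its x) x 62 (its y) x 10 mm (z), about 120 g; the top one of the pile of three. Origin: centre of its underside.
- stand: fixed cork block under the pile, 120 (x) x 48 (y) x 10 mm; the pile overhangs it by 7 mm on each long side, so fingertips may reach a few mm below the lowest tile. Origin: centre of its underside, on the worktop.
- dock: coaster sanitiser, fixed to the worktop: grey base plate 130 (x) x 230 (y) x 12 mm, with the white loading bay on its +y part and the guarded switch on its -y part. Its front is -x, its back +x; z up. Origin: centre of its underside. It stands turned by a varying yaw and its place is exchanged at random with that of the pile.
- bay (a point): centre of the bay's floor, at (0, 48, 22) mm in the dock frame, axes as the dock's. The floor is a black ribbed strip, 110 (x) x 48 (y) mm, 10 mm above the base plate, so fingertips have room beside it. Between its walls (4 mm thick) the bay measures 110 mm along x and 66 mm along y.
- bay_lip (a point): middle of the lower inner edge of the back wall's lip, at (43, 0, 37) mm from bay. The lip overhangs the back 12 mm of the floor, its underside 37 mm and its top 43 mm above the floor; the back wall is 43 mm high too.
- bay_front (a point): middle of the inner top edge of the bay's low front wall, at (-55, 0, 12) mm from bay: 12 mm above the floor. Side walls stand only at the corners, leaving the middle open for the fingers: front corners from x = -55 to -38 mm, 12 mm high; back corners from x = 28 to 55 mm, 43 mm high (above the bay floor).
- guard (a joint): angle of the orange splash guard: 0 shut (level), grows as its front edge is lifted, stop at 1.9 rad (leaning back beyond upright). Starts shut or slightly ajar (up to 0.2). A stiff hinge (0.06 N m friction) keeps it wherever it is left. The flap is 80 mm long from the hinge line, 64 mm wide, 5 mm thick, with skirts 8 mm deep (reaching 10 mm below its mid-plane) along both sides.
- guard_hinge (a point): middle of the guard's hinge line, at (45, -70, 60) mm in the dock frame; the hinge axis is the dock's y. Hinge posts 16 (x) x 6 (y) mm stand 34 to 40 mm to either side, 64 mm high above the worktop.
- guard_tab (a point): point on the guard's ribbed front tab, 102 mm from the hinge line towards the front when shut, at mid-thickness. The tab is 24 mm wide along y, 10 mm thick, and projects 32 mm beyond the flap (from 84 to 116 mm from the hinge line); it can be pinched from above across its 24 mm width.
- toggle (a joint): angle of the red switch lever: 0 off, leaning 0.45 rad towards the front (-x of the dock); 0.9 on, leaning 0.45 rad towards the back (+x). It stays where it is left (0.04 N m friction), no spring.
- toggle_tip (a point): centre of the lever's round tip (radius 5 mm), 28.5 mm from its pivot; the pivot is at (-5, -70, 22) mm in the dock frame on the white switch plate (70 x 64 mm, top 22 mm above the worktop). The lever is 18 mm wide along y, its stem 6 mm thick.
- tin_beans: food tin, 75 mm diameter x 58 mm, standing loose near the front end of the pile; leave it alone. Origin: centre of its underside.
- kitchen_timer: red and white kitchen timer, 63 mm diameter x 44 mm, standing loose in front of the bay; leave it alone. Origin: centre of its underside.
- mug_cream: black and cream striped mug, 95 mm high, loose, at the right; leave it alone. Origin: centre of its underside.
- glass_teal: teal tumbler, 78 mm diameter x 109 mm, loose, at the back; leave it alone. Origin: centre of its underside.
There are look-alikes about, which are no part of the job. There is more than one size of the tile_c; the one meant has the size given above.

How it is judged:
On the way, in this order (a step that is already met when the one before it is completed fails the run):
1. the three tiles are lifted together as one pile, undersides above 45 mm (height (world z) of each of tile_a, tile_b, tile_c above 0.045 m and horizontal distance between tile_a and tile_b below 0.03 m and horizontal distance between tile_a and tile_c below 0.03 m), for 0.2 s.
2. all three tiles lie flat in the bay (x of tile_a in the frame of bay between -0.006 and 0.006 m and y of tile_a in the frame of bay between -0.006 and 0.006 m and z of tile_a in the frame of bay between -0.003 and 0.023 m and angle between the z axis of each of tile_a, tile_b, tile_c and the z axis of dock, either way round below 0.06 rad and x of tile_b in the frame of bay between -0.006 and 0.006 m and y of tile_b in the frame of bay between -0.006 and 0.006 m and z of tile_b in the frame of bay between -0.003 and 0.023 m and x of tile_c in the frame of bay between -0.006 and 0.006 m and y of tile_c in the frame of bay between -0.006 and 0.006 m and z of tile_c in the frame of bay between -0.003 and 0.023 m), for 0.2 s.
3. the guard is lifted well open (over 1.0 rad) (value of joint guard above 1 rad), for 0.2 s.
4. the switch is flipped on (over 0.7 of 0.9 rad) with the guard still open (value of joint toggle above 0.7 rad and value of joint guard above 0.8 rad), for 0.2 s.
At the end, for the whole second after the job is handed in: All three tiles lie at rest flat on one another in the bay (centres within 6 mm of the bay's centre along each axis, undersides 0 to 20 mm above its floor within 3 mm, tilt under 0.06 rad against the dock), the switch is on (over 0.7 rad) and the guard is shut (under 0.08 rad) (all of step 2 and value of joint guard below 0.08 rad and value of joint toggle above 0.7 rad and linear speed of each of tile_a, tile_b, tile_c below 0.02 m/s); the robot touches nothing.
It fails at once if the tin is moved by more than 40 mm or tipped over (distance of tin_beans from where it was at the start of the episode above 0.04 m or angle between tin_beans's own z axis and vertical above 0.5 rad).
It fails at once if the timer is moved by more than 40 mm or tipped over (distance of kitchen_timer from where it was at the start of the episode above 0.04 m or angle between kitchen_timer's own z axis and vertical above 0.5 rad).
It fails at once if the mug is moved by more than 40 mm or tipped over (distance of mug_cream from where it was at the start of the episode above 0.04 m or angle between mug_cream's own z axis and vertical above 0.5 rad).
It fails at once if the glass is moved by more than 40 mm or tipped over (distance of glass_teal from where it was at the start of the episode above 0.04 m or angle between glass_teal's own z axis and vertical above 0.5 rad).
It also fails if it takes over 72 s, if anything falls off the work surface, if the arm or the gripper's body presses on something with over 40 N, if the wrist force passes 120 N, or if a joint passes its speed limit or range.

## Robot

A 6-joint arm with a two-finger parallel gripper is mounted at the origin on a cart in front of the work surface, level with it; the furniture and walls round the work are solid. World frame = base frame: x ahead of the robot, y to its left, z up, the work surface at z = 0. Lengths are in m, angles in rad, forces in N, time in s.
With the tool pointing down it reaches from about 0.325 to 0.9 m from the base axis. Payload 6.1 kg.
Tool frame: the origin (TCP) lies midway between the tips of the shut fingers; the grasp point (between the pads) lies 19 mm behind it (ctrl.tcp_to_grasp is the distance from the TCP to the grasp point, in m); z points along the fingers, y is the line along which they close (so a half turn about z gives the same grasp; the last joint's range is limited). The gripper opens to 87 mm and grips with 3 to 60 N. Pads are 19 mm wide; open, the fingers measure 117 mm over their backs; the gripper's body (75 mm by 190 mm) begins 51 mm behind the grasp point.
Start: joints at [1.089, 0.22, 1.526, -0, 1.395, -0.126], TCP at [0.218, 0.586, 0.19] pointing down, gripper open.
Joint ranges: [-2.98, 2.98], [-0.91, 2.08], [0.09, 2.57], [-1.24, 4.39], [0.2, 2.65], [-2.68, 2.68]. Speed limits (rad/s): [2.57, 2.57, 3.01, 3.14, 3.14, 3.14].

## Interface

Orientations are given as a 3x3 rotation matrix whose columns are the frame's x, y, z axes.
In Python, from plant import ctrl gives the robot as it stands.
- The arm moves only by the shell command python3 -m pendant 'ROWS' [OPENING] [FORCE]. ROWS is JSON, a list that holds one entry, the list of rows, each a list of 6 numbers: the shift along the world's x, y, z in units of 2 cm (1.0 is 2 cm), then the turn, a rotation vector about the world's x, y, z in units of 180 degrees (1.0 is 180 degrees). In form: [[[dx, dy, dz, wx, wy, wz], ...]]. A call has 1 to 5 rows; each row shifts and turns the commanded pose from where the row before left it; what a row does not reach is not made up. A row lasts 1/12 s, in which the tool goes at most 41.7 mm and 7.16 degrees, less where a joint would pass 70% of its speed; a pose out of reach is approached as far as the arm can. A call with a number of a shift or a turn outside -1 to 1 is refused whole. A call with a gripper value outside its range is refused whole. OPENING is the closure, from 0 (fully open) to 1 (shut), set as the call begins (- or left out, the last holds). The fingers move at their own pace and stop on an object; FORCE is the grip in N (left out, the last holds). Time passes only in rows, so rows that do not move let the fingers close. It gives the time, the measured TCP pose, the force, the opening and the grip force at its end, in the units of the state.
- ctrl.get_state(): the state, without advancing time (a new reading comes with each control period).
- ctrl.read_camera(name): name is "side" or "top" or "wrist"; returns a dict with "pixels" (384x512x3 uint8, red, green, blue), "intrinsics" (3x3 intrinsics, pixels), "R" (3x3) and "t" (3): a world point X has camera coordinates R X + t. Camera axes: x right, y down, z forward; pixel columns grow to the right and rows downward; lengths in m; the calibration is good to about 2 mm. The wrist camera is an equidistant fisheye: a pixel r from the principal point sees the ray r / f radians off the axis. A picture is of the moment at which its call begins. There is no depth.
- ctrl.job_done(): hands the job in; it is judged then, once.
Trained networks look in a picture, given as the dict that the camera call returned (one of the last four; its "shot" number tells which), for a name from the list of things; names that differ only in an ending like _2 or _b are one class to them, and where a whole thing is asked for, a point or a joint stands for the part that bears it (a point fixed in the world has none). Each returns a list of dicts, best first, with "score" (0 to 1); they miss things now and then, are a little off and sometimes report something else, mostly with a low value. They report only what shows in the picture. A call takes as long as a camera call. They do not tell look-alikes from the thing itself.
- ctrl.boxes_of(picture, label): "position" ([column, row] in pixels, amid what is visible of it).
- ctrl.outline_of(picture, label): "mask" (384x512 bool, what is visible of it) and "position" ([column, row] in pixels, amid what is visible of it).
- ctrl.spot_point(picture, label): "position" ([column, row] in pixels: a listed point, or the origin of a listed thing).
The state is a dict: "t": time; "q": joint angles; "dq": joint speeds; "joint_torque": joint torques, N m; "tcp_pos": TCP position; "eef_rot": TCP orientation; "contact_force": force on the tool from outside, world axes, zero at the start; "ft_torque": the same for the moment, N m; "opening": finger opening in m; "grip_force": force on a finger pad.
Only numpy, scipy, OpenCV 4.12 (cv2) and the standard library are available. Lean on these libraries where they do the work, as an engineer would, in place of code of your own. Each camera call takes 0.05 s, during which the arm holds its last target. There are 200 camera calls.

## Working session

There is one attempt and no reset: what is moved stays moved. The work goes in short steps, Python scripts to look and compute and a shell command to move; the robot and the scene stay as the last step left them, time stands still between calls to the robot, and variables do not carry over. Pictures are saved under pics/ and viewed, at most 10 in all, crops included, and the job is handed in when it is done.

```bash
mkdir -p pics; ls; cat > h.py <<'E'
import numpy as np, cv2
from plant import ctrl
def shot(n,f=None):
    p=ctrl.read_camera(n)
    if f: cv2.imwrite('pics/'+f,cv2.cvtColor(p['pixels'],cv2.COLOR_RGB2BGR))
    return p
def ray(p,uv):
    K,R,t=p['intrinsics'],np.array(p['R']),np.array(p['t'])
    d=np.linalg.inv(K)@[uv[0],uv[1],1]
    return -R.T@t, R.T@d
def onz(p,uv,z):
    o,d=ray(p,uv); return o+d*(z-o[2])/d[2]
def proj(p,X):
    c=np.array(p['R'])@X+p['t']; u=np.array(p['intrinsics'])@c; return u[:2]/u[2]
E
python3 - <<'E'
from h import *
a=shot('top');b=shot('side')
im=np.hstack([a['pixels'],b['pixels']])
for n,p in(('top',a),('side',b)):
    cv2.imwrite(f'pics/{n}0.png',cv2.resize(cv2.cvtColor(p['pixels'],cv2.COLOR_RGB2BGR),(800,600)))
    print(n,np.round(p['intrinsics'],1).tolist(),np.round(-np.array(p['R']).T@p['t'],3))
    for l in ['tile_a','tile_b','tile_c','stand','dock','bay','bay_lip','bay_front','guard_hinge','guard_tab','toggle_tip','tin_beans','kitchen_timer','mug_cream','glass_teal']:
        print(l,[(np.round(r['position']).tolist(),round(r['score'],2)) for r in ctrl.spot_point(p,l)][:4])
E
```

```text
pics
top [[385.4, 0.0, 266.7], [0.0, 385.4, 190.2], [0.0, 0.0, 1.0]] [ 0.315 -0.183  1.225]
tile_a [([331.0, 194.0], 0.91), ([296.0, 196.0], 0.61), ([386.0, 195.0], 0.53)]
tile_b [([331.0, 194.0], 0.91), ([296.0, 196.0], 0.61), ([386.0, 195.0], 0.53)]
tile_c [([331.0, 194.0], 0.91), ([296.0, 196.0], 0.61), ([386.0, 195.0], 0.53)]
stand []
dock [([195.0, 196.0], 0.59)]
bay [([178.0, 197.0], 0.67)]
bay_lip [([176.0, 179.0], 0.79), ([211.0, 172.0], 0.19)]
bay_front [([177.0, 210.0], 0.9)]
guard_hinge [([214.0, 174.0], 0.65)]
guard_tab [([215.0, 208.0], 0.9)]
toggle_tip []
tin_beans [([296.0, 236.0], 0.6)]
kitchen_timer [([170.0, 232.0], 0.87)]
mug_cream [([385.0, 197.0], 0.59)]
glass_teal [([176.0, 147.0], 0.61)]
side [[372.8, 0.0, 255.8], [0.0, 372.8, 194.0], [0.0, 0.0, 1.0]] [0.54  0.831 0.557]
tile_a [([270.0, 190.0], 0.91), ([267.0, 194.0], 0.58), ([271.0, 196.0], 0.46), ([260.0, 184.0], 0.45)]
tile_b [([270.0, 190.0], 0.91), ([267.0, 194.0], 0.58), ([271.0, 196.0], 0.46), ([260.0, 184.0], 0.45)]
tile_c [([270.0, 190.0], 0.91), ([267.0, 194.0], 0.58), ([271.0, 196.0], 0.46), ([260.0, 184.0], 0.45)]
stand [([271.0, 199.0], 0.5)]
dock [([264.0, 258.0], 0.87)]
bay [([263.0, 260.0], 0.58)]
bay_lip [([249.0, 248.0], 0.77)]
bay_front [([291.0, 258.0], 0.84)]
guard_hinge [([247.0, 224.0], 0.64)]
guard_tab [([286.0, 221.0], 0.73)]
toggle_tip []
tin_beans [([317.0, 277.0], 0.73), ([304.0, 201.0], 0.66)]
kitchen_timer [([315.0, 277.0], 0.95)]
mug_cream [([271.0, 165.0], 0.95)]
glass_teal [([200.0, 271.0], 0.65)]
```

View pics/top0.png

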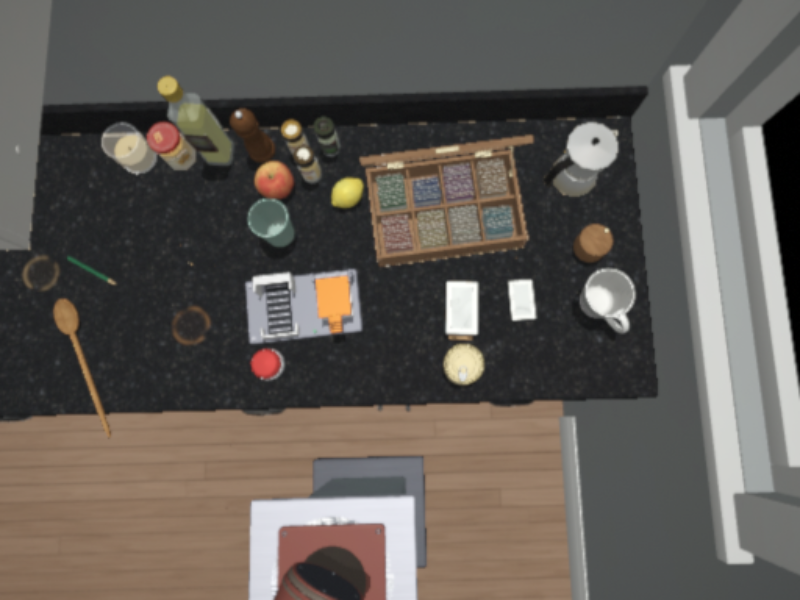

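View pics/side0.png

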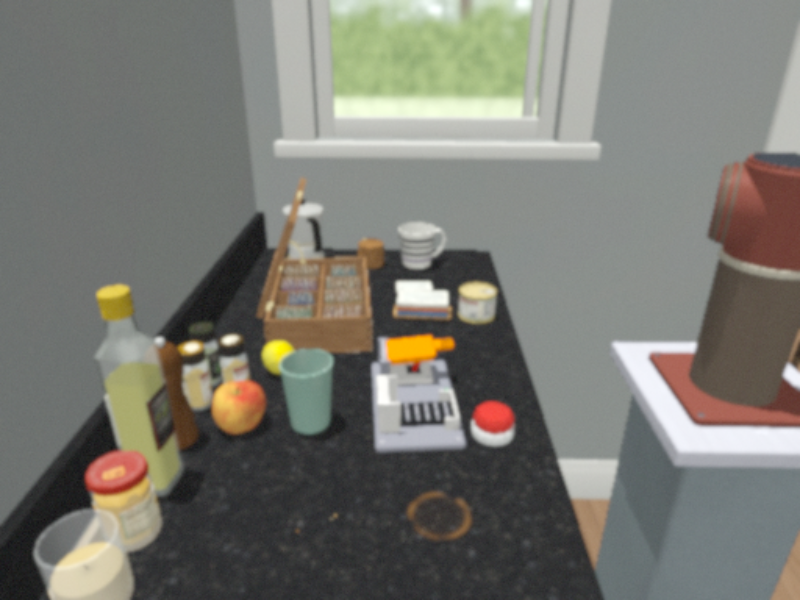

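The top view shows the pile at full-resolution pixel (296,197), with the beans tin in front of it at (297,233). A smaller white look-alike tile sits at (334,192). The dock is at about (195,196), the timer at (171,232) and the glass at (174,143). The white things that could be mistaken for the pile are (296,197) and (334,192). I choose (296,197) because it is larger and stacked.

```bash
python3 - <<'E'
from h import *
a=shot('top')
c=a['pixels'][150:260,150:370];cv2.imwrite('pics/crop1.png',cv2.resize(c[:,:,::-1],(800,400),interpolation=cv2.INTER_CUBIC))
Z={'tile_c':.04,'bay':.022,'bay_lip':.059,'bay_front':.034,'guard_hinge':.06,'guard_tab':.06,'kitchen_timer':0,'tin_beans':0,'glass_teal':0}
for l,z in Z.items(): 
    for r in ctrl.spot_point(a,l)[:2]: print(l,round(r['score'],2),np.round(onz(a,r['position'],z),3))
for l,z in (('tile_c',.04),('dock',.012)):
    for r in ctrl.outline_of(a,l)[:2]:
        pts=np.argwhere(r['mask'])[:,::-1].astype(float)
        w=np.array([onz(a,p,z)[:2] for p in pts]).astype(np.float32)
        print(l,round(r['score'],2),cv2.minAreaRect(w))
print(ctrl.get_state())
w=shot('wrist');print(w['intrinsics'],w['R'],w['t'])
E
```

```text
tile_c 0.8 [ 0.51  -0.276  0.04 ]
tile_c 0.8 [ 0.531 -0.377  0.04 ]
bay 0.57 [0.527 0.102 0.022]
bay_lip 0.87 [0.579 0.113 0.059]
bay_front 0.58 [0.486 0.105 0.034]
guard_hinge 0.83 [ 0.595 -0.014  0.06 ]
guard_hinge 0.21 [0.479 0.097 0.06 ]
guard_tab 0.86 [ 0.493 -0.013  0.06 ]
kitchen_timer 0.55 [0.413 0.125 0.   ]
tin_beans 0.96 [ 0.4   -0.259  0.   ]
tin_beans 0.51 [0.531 0.112 0.   ]
glass_teal 0.75 [0.696 0.114 0.   ]
tile_c 0.91 ((0.5244757533073425, -0.38544556498527527), (0.0777968093752861, 0.04659656062722206), 1.838828444480896)
tile_c 0.78 ((0.512548565864563, -0.2653682827949524), (0.05607553571462631, 0.10147355496883392), 87.3213119506836)
dock 0.84 ((0.5337327122688293, 0.05817524343729019), (0.13865818083286285, 0.23211714625358582), 4.655642986297607)
{'t': 2.2, 'q': array([ 1.08892075e+00,  2.20409126e-01,  1.52649604e+00,  3.68080435e-06,
        1.39470460e+00, -1.26085479e-01]), 'dq': array([-0.00035036,  0.00191201,  0.0009381 ,  0.00022626, -0.0021275 ,
        0.00032217]), 'joint_torque': array([ 2.33833052e-04, -4.94549167e+01, -3.87700760e+01,  6.99677691e-02,
        4.67358541e-02,  2.98515879e-07]), 'tcp_pos': array([0.21769685, 0.58585212, 0.18963408]), 'eef_rot': array([[-9.37371340e-01,  3.48331697e-01, -1.11445732e-05],
       [ 3.48331697e-01,  9.37371340e-01, -1.34895547e-05],
       [ 5.74776398e-06, -1.65267301e-05, -1.00000000e+00]]), 'contact_force': array([ 0.43947802, -0.74225493, -0.75757521]), 'ft_torque': array([-0.02548789, -0.01942982,  0.04666008]), 'grip_force': 0.0, 'opening': 0.08701603395731307}
[[297.31863964   0.         253.61012409]
 [  0.         297.31863964 195.39332147]
 [  0.           0.           1.        ]] [[ 3.48121670e-01  9.37448942e-01  8.85011074e-04]
 [ 8.93320024e-01 -3.32020342e-01  3.02889134e-01]
 [ 2.84236940e-01 -1.04651673e-01 -9.53025388e-01]] [-0.62491855 -0.03699786  0.39152073]
```

View pics/crop1.png

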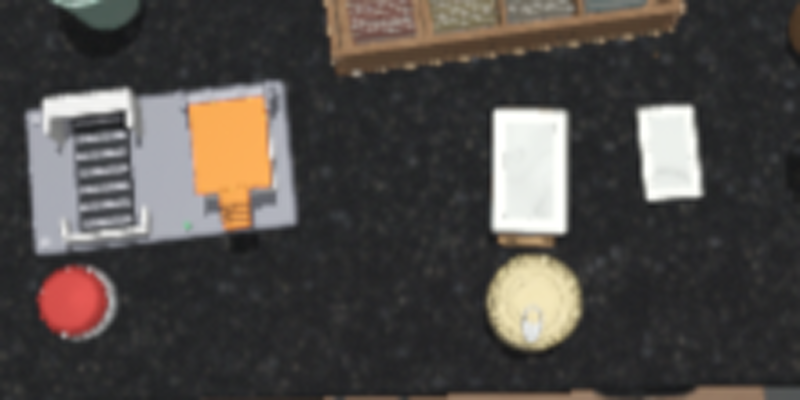

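Crop: the chosen pile is the larger white oblong on cork at crop pixel (530,170); the look-alike at (670,152) is clearly smaller. Moving over the dock for a closer wrist view.

```bash
R='[0.48,-0.97,0.12,0,0,0.0056]'
for i in 1; do :; done
python3 -m pendant '[[[0.48,-0.97,0.12,0,0,0.0056],[0.48,-0.97,0.12,0,0,0.0056],[0.48,-0.97,0.12,0,0,0.0056],[0.48,-0.97,0.12,0,0,0.0056],[0.48,-0.97,0.12,0,0,0.0056]]]' 0
python3 -m pendant '[[[0.48,-0.97,0.12,0,0,0.0056],[0.48,-0.97,0.12,0,0,0.0056],[0.48,-0.97,0.12,0,0,0.0056],[0.48,-0.97,0.12,0,0,0.0056],[0.48,-0.97,0.12,0,0,0.0056]]]'
python3 -m pendant '[[[0.48,-0.97,0.12,0,0,0.0056],[0.48,-0.97,0.12,0,0,0.0056],[0.48,-0.97,0.12,0,0,0.0056],[0.48,-0.97,0.12,0,0,0.0056],[0.48,-0.97,0.12,0,0,0.0056]]]'
python3 -m pendant '[[[0.48,-0.97,0.12,0,0,0.0056],[0.48,-0.97,0.12,0,0,0.0056],[0.48,-0.97,0.12,0,0,0.0056],[0.48,-0.97,0.12,0,0,0.0056],[0.48,-0.97,0.12,0,0,0.0056]]]'
python3 -m pendant '[[[0.48,-0.97,0.12,0,0,0.0056],[0.48,-0.97,0.12,0,0,0.0056],[0.48,-0.97,0.12,0,0,0.0056],[0.48,-0.97,0.12,0,0,0.0056],[0.48,-0.97,0.12,0,0,0.0056]]]'
python3 -m pendant '[[[0,0,0,0,0,0],[0,0,0,0,0,0]]]'
cat >> h.py <<'E'
def wray(p,uv):
    K,R,t=p['intrinsics'],np.array(p['R']),np.array(p['t'])
    x,y=uv[0]-K[0,2],uv[1]-K[1,2]; r=np.hypot(x,y); th=r/K[0,0]
    d=np.array([np.sin(th)*x/r,np.sin(th)*y/r,np.cos(th)]); return -R.T@t,R.T@d
def wonz(p,uv,z):
    o,d=wray(p,uv); return o+d*(z-o[2])/d[2]
def wproj(p,X):
    K=p['intrinsics'];c=np.array(p['R'])@X+p['t'];r=np.hypot(c[0],c[1]);th=np.arctan2(r,c[2])
    return np.array([K[0,2]+K[0,0]*th*c[0]/r,K[1,2]+K[0,0]*th*c[1]/r])
E
python3 - <<'E'
from h import *
w=shot('wrist','w1.png')
np.save('w1.npy',w,allow_pickle=True)
Z={'bay':.022,'bay_lip':.059,'bay_front':.034,'guard_hinge':.06,'guard_tab':.06,'kitchen_timer':0,'glass_teal':0}
for l,z in Z.items(): 
    for r in ctrl.spot_point(w,l)[:2]: print(l,round(r['score'],2),np.round(r['position']),np.round(wonz(w,r['position'],z),4))
E
```

```text
t: 2.67
tcp_pos: [0.266, 0.488, 0.2018]
eef_rot: [[-0.965, 0.264, 0.0], [0.264, 0.965, 0.0], [-0.0, 0.0, -1.0]]
contact_force: [0.7, -0.1, -0.2]
opening: 0.087
grip_force: 0.0
t: 3.08
tcp_pos: [0.3141, 0.3909, 0.2139]
eef_rot: [[-0.984, 0.178, 0.0], [0.178, 0.984, 0.0], [-0.0, 0.0, -1.0]]
contact_force: [0.9, -0.1, -0.9]
opening: 0.0871
grip_force: 0.0
t: 3.5
tcp_pos: [0.3621, 0.2939, 0.2259]
eef_rot: [[-0.996, 0.091, 0.0], [0.091, 0.996, 0.0], [-0.0, 0.0, -1.0]]
contact_force: [0.7, 0.3, 0.8]
opening: 0.0872
grip_force: 0.0
t: 3.92
tcp_pos: [0.4101, 0.1969, 0.238]
eef_rot: [[-1.0, 0.003, 0.001], [0.003, 1.0, 0.0], [-0.001, 0.0, -1.0]]
contact_force: [-0.1, -0.1, 0.4]
opening: 0.0869
grip_force: 0.0
t: 4.33
tcp_pos: [0.4581, 0.0998, 0.25]
eef_rot: [[-0.996, -0.085, 0.001], [-0.085, 0.996, 0.0], [-0.001, -0.0, -1.0]]
contact_force: [0.2, 0.3, 0.1]
opening: 0.0871
grip_force: 0.0
t: 4.5
tcp_pos: [0.458, 0.1002, 0.2498]
eef_rot: [[-0.997, -0.081, 0.0], [-0.081, 0.997, 0.0], [-0.0, 0.0, -1.0]]
contact_force: [0.8, -0.3, 0.3]
opening: 0.0869
grip_force: 0.0
bay 0.73 [255. 206.] [0.5263 0.1072 0.022 ]
bay_lip 0.84 [252. 248.] [0.5774 0.1078 0.059 ]
bay_lip 0.2 [ 41. 184.] [ 0.5066 -0.2428  0.059 ]
bay_front 0.64 [251. 171.] [0.4693 0.0968 0.034 ]
guard_hinge 0.9 [174. 245.] [ 0.5843 -0.0091  0.06  ]
guard_tab 0.68 [162. 181.] [ 0.4856 -0.0245  0.06  ]
kitchen_timer 0.6 [274. 132.] [0.4142 0.127  0.    ]
glass_teal 0.73 [248. 284.] [0.6835 0.1094 0.    ]
```

View pics/w1.png

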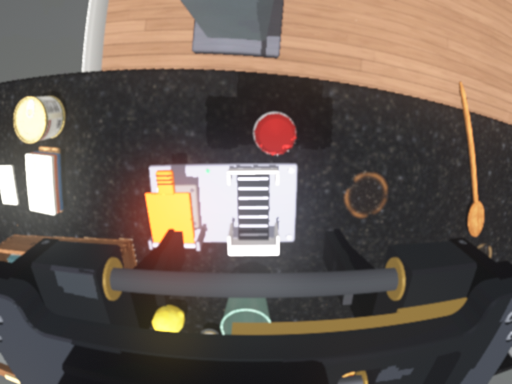

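Wrist view: the dock is in the centre with the bay at (255,206), lip at (253,250), guard tab at (165,180) and timer at (274,133). The pile is at the far left at (43,182). Next I fit the plate edges and bay edges.

```bash
python3 - <<'E'
from h import *
w=np.load('w1.npy',allow_pickle=True).item()
im=w['pixels'].astype(float);g=im[:,:,2]  # blue: orange dark
def cross(prof,rev=False):
    idx=range(len(prof)-1)
    for i in idx:
        if prof[i]<95<=prof[i+1]: return i+(95-prof[i])/(prof[i+1]-prof[i])
print('front col',[ (c,round(cross(g[155:175,c])+155,2)) for c in (190,200,210,220,285,290)])
R=[];L=[];F=[]
for r in range(172,238,4):
    c=cross(g[r,310:280:-1]); 
    if c is not None: R.append(wonz(w,(310-c,r),.012)[:2])
for r in range(170,190,3):
    c=cross(g[r,135:160]); 
    if c is not None: L.append(wonz(w,(135+c,r),.012)[:2])
for cc in list(range(185,226,5))+[284,288,292]:
    c=cross(g[152:175,cc]); 
    if c is not None: F.append(wonz(w,(cc,152+c),.012)[:2])
for n,P in (('R(+y)',R),('L(-y)',L),('F(-x)',F)):
    P=np.array(P,np.float32);vx,vy,x0,y0=cv2.fitLine(P,cv2.DIST_HUBER,0,.01,.01).ravel()
    print(n,len(P),'dir deg',np.degrees(np.arctan2(vy,vx)).round(2),np.round([x0,y0],4),np.round(P[[0,-1]],4).tolist())
c=cv2.resize(w['pixels'][150:265,130:310][:,:,::-1],(800,511),interpolation=cv2.INTER_CUBIC);cv2.imwrite('pics/c2.png',c)
E
```

```text
front col [(190, np.float64(162.63)), (200, np.float64(162.67)), (210, np.float64(162.51)), (220, np.float64(162.27)), (285, np.float64(162.09)), (290, np.float64(162.17))]
R(+y) 17 dir deg 5.35 [0.52   0.1728] [[0.46970000863075256, 0.1679999977350235], [0.5752999782562256, 0.17829999327659607]]
L(-y) 7 dir deg 4.05 [ 0.4985 -0.0619] [[0.48399999737739563, -0.06279999762773514], [0.5131000280380249, -0.060600001364946365]]
F(-x) 12 dir deg -85.11 [0.4637 0.0611] [[0.4697999954223633, -0.0027000000700354576], [0.45559999346733093, 0.1573999971151352]]
```

View pics/c2.png

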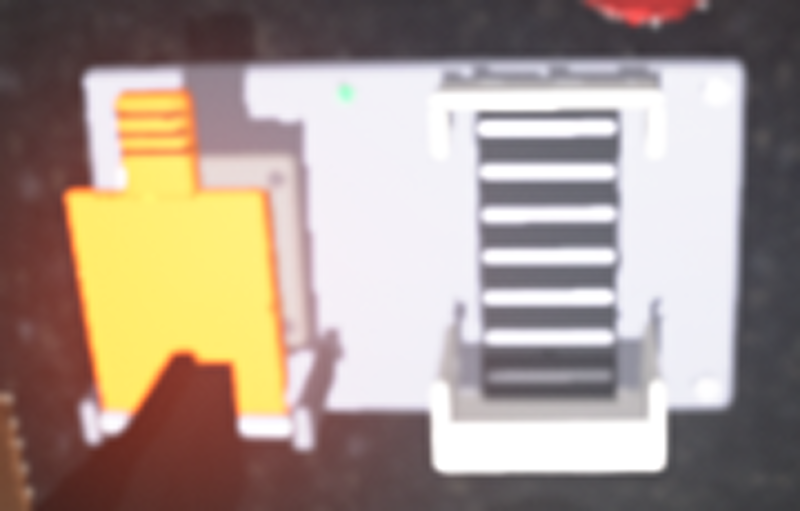

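```bash

python3 -m pendant '[[[0,-0.92,-0.12,0,0,-0.0013],[0,-0.92,-0.12,0,0,-0.0013],[0,-0.92,-0.12,0,0,-0.0013],[0,-0.92,-0.12,0,0,-0.0013],[0,-0.92,-0.12,0,0,-0.0013]]]' >/dev/null
python3 -m pendant '[[[0,-0.92,-0.12,0,0,-0.0013],[0,-0.92,-0.12,0,0,-0.0013],[0,-0.92,-0.12,0,0,-0.0013],[0,-0.92,-0.12,0,0,-0.0013],[0,-0.92,-0.12,0,0,-0.0013]]]' >/dev/null
python3 -m pendant '[[[0,-0.92,-0.12,0,0,-0.0013],[0,-0.92,-0.12,0,0,-0.0013],[0,-0.92,-0.12,0,0,-0.0013],[0,-0.92,-0.12,0,0,-0.0013],[0,-0.92,-0.12,0,0,-0.0013]]]' >/dev/null
python3 -m pendant '[[[0,-0.92,-0.12,0,0,-0.0013],[0,-0.92,-0.12,0,0,-0.0013],[0,-0.92,-0.12,0,0,-0.0013],[0,-0.92,-0.12,0,0,-0.0013],[0,-0.92,-0.12,0,0,-0.0013]]]' >/dev/null
python3 -m pendant '[[[0,0,0,0,0,0],[0,0,0,0,0,0]]]'
python3 - <<'E'
from h import *
w=shot('wrist')
np.save('w2.npy',w,allow_pickle=True)
cv2.imwrite('pics/w2.png',cv2.resize(w['pixels'][60:300,100:420][:,:,::-1],(800,600),interpolation=cv2.INTER_CUBIC))
for r in ctrl.outline_of(w,'tile_c')[:3]:
    m=r['mask'];pts=np.argwhere(m)[:,::-1]
    W=np.array([wonz(w,p,.04)[:2] for p in pts]).astype(np.float32)
    print(round(r['score'],2),np.round(r['position']),cv2.minAreaRect(W))
w1=np.load('w1.npy',allow_pickle=True).item()
print([wonz(w1,(c/4.444+130,150+r/4.444),.022).round(4) for c,r in((478,240),(616,240))])
E
```

```text
t: 6.73
tcp_pos: [0.4575, -0.2672, 0.2012]
eef_rot: [[-1.0, -0.001, -0.001], [-0.001, 1.0, 0.001], [0.001, 0.001, -1.0]]
contact_force: [-0.5, 0.1, -0.6]
opening: 0.0871
grip_force: 0.0
0.95 [168. 214.] ((0.5161991715431213, -0.38063696026802063), (0.04730072617530823, 0.07512921839952469), 89.73786926269531)
0.74 [253. 211.] ((0.5119776129722595, -0.26528510451316833), (0.06477182358503342, 0.10628128796815872), 88.48497772216797)
0.67 [ 58. 216.] ((0.509581983089447, -0.5717678666114807), (0.11178850382566452, 0.16514235734939575), 7.773507118225098)
[array([0.5244, 0.0813, 0.022 ]), array([0.5206, 0.128 , 0.022 ])]
```

View pics/w2.png

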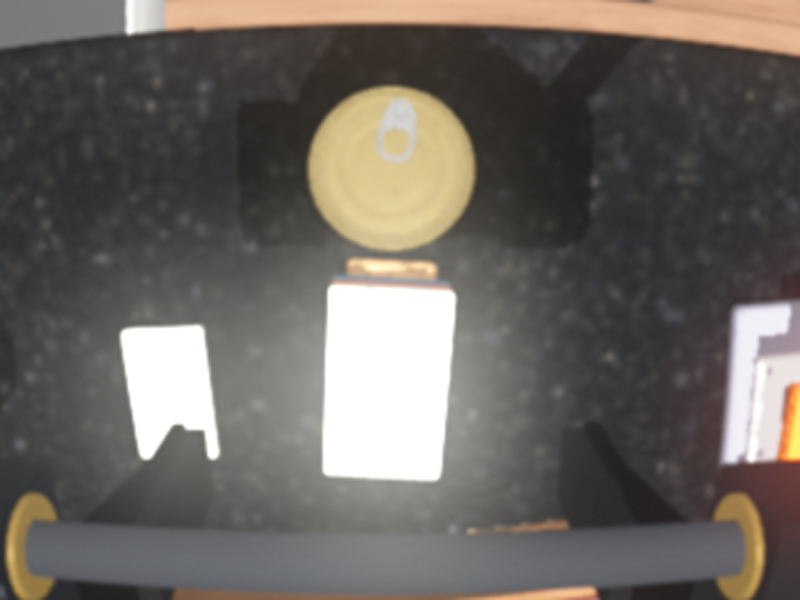

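The pile is at crop (390,385), with the tin in front and the look-alike at (170,390); the outline size of 65×106 mm confirms the choice. Centre is (0.512,-0.265), yaw about -1.5°. Descending to grasp.

```bash

python3 -m pendant '[[[0.54,0.02,-0.8,0,0,-0.0017],[0.54,0.02,-0.8,0,0,-0.0017],[0.54,0.02,-0.8,0,0,-0.0017],[0.54,0.02,-0.8,0,0,-0.0017],[0.54,0.02,-0.8,0,0,-0.0017]]]' >/dev/null
python3 -m pendant '[[[0,0,-0.8,0,0,0],[0,0,-0.8,0,0,0],[0,0,-0.8,0,0,0],[0,0,-0.8,0,0,0],[0,0,0,0,0,0]]]'
python3 -m pendant '[[[0,0,-0.5,0,0,0],[0,0,-0.5,0,0,0],[0,0,-0.5,0,0,0],[0,0,-0.5,0,0,0],[0,0,-0.5,0,0,0]]]'
```

```text
t: 7.67
tcp_pos: [0.5097, -0.2623, 0.0543]
eef_rot: [[-1.0, 0.023, -0.005], [0.023, 1.0, 0.004], [0.005, 0.003, -1.0]]
contact_force: [-2.0, 1.7, -1.2]
opening: 0.0868
grip_force: 0.0
t: 8.08
tcp_pos: [0.5118, -0.2652, 0.007]
eef_rot: [[-1.0, 0.024, 0.0], [0.024, 1.0, -0.0], [-0.0, -0.0, -1.0]]
contact_force: [0.2, 0.1, 0.1]
opening: 0.0874
grip_force: 0.0
```

```bash

python3 -m pendant '[[[0,0,0,0,0,0],[0,0,0,0,0,0],[0,0,0,0,0,0],[0,0,0,0,0,0],[0,0,0,0,0,0]]]' 1 10
python3 -m pendant '[[[0,0,0,0,0,0],[0,0,0,0,0,0],[0,0,0,0,0,0],[0,0,0,0,0,0]]]' 1 50
python3 -m pendant '[[[0,0,0.1,0,0,0],[0,0,0.3,0,0,0],[0,0,0.5,0,0,0],[0,0,0.6,0,0,0],[0,0,0.6,0,0,0]]]'
python3 -m pendant '[[[0,0,0.8,0,0,0],[0,0,0.8,0,0,0],[0,0,0.8,0,0,0],[0,0,0.8,0,0,0],[0,0,0.6,0,0,0]]]'
```

```text
t: 8.5
tcp_pos: [0.5122, -0.2656, 0.0084]
eef_rot: [[-1.0, 0.024, 0.001], [0.024, 1.0, -0.001], [-0.001, -0.001, -1.0]]
contact_force: [-0.2, -0.5, 0.5]
opening: 0.0615
grip_force: 0.0
t: 8.83
tcp_pos: [0.5118, -0.2652, 0.0078]
eef_rot: [[-1.0, 0.024, 0.0], [0.024, 1.0, -0.0], [-0.0, -0.0, -1.0]]
contact_force: [0.1, 0.0, 0.6]
opening: 0.0349
grip_force: 0.0
t: 9.25
tcp_pos: [0.512, -0.2653, 0.0513]
eef_rot: [[-1.0, 0.024, 0.001], [0.024, 1.0, -0.0], [-0.001, -0.0, -1.0]]
contact_force: [0.8, 0.7, -0.5]
opening: 0.0036
grip_force: 0.0
t: 9.67
tcp_pos: [0.5127, -0.2658, 0.1289]
eef_rot: [[-1.0, 0.024, 0.003], [0.024, 1.0, -0.002], [-0.003, -0.002, -1.0]]
contact_force: [1.1, -0.2, 0.9]
opening: 0.0004
grip_force: 0.0
```

The fingers closed on nothing. Looking.

```bash
python3 - <<'E'
from h import *
w=shot('wrist');s=shot('side');t=shot('top')
np.save('t3.npy',[t,s,w],allow_pickle=True)
A=w['pixels'][60:300,100:420];B=s['pixels'][140:240,200:340];C=t['pixels'][150:260,230:370]
r=lambda x,h,wd:cv2.resize(x,(wd,h),interpolation=cv2.INTER_CUBIC)
im=np.hstack([r(A,600,400)*0+0,]) if 0 else np.vstack([np.hstack([r(A,300,400),r(B,300,400)]),np.hstack([r(C,300,400),r(s['pixels'],300,400)])])
cv2.imwrite('pics/v3.png',im[:,:,::-1])
E
```

```text
(no output)
```

View pics/v3.png

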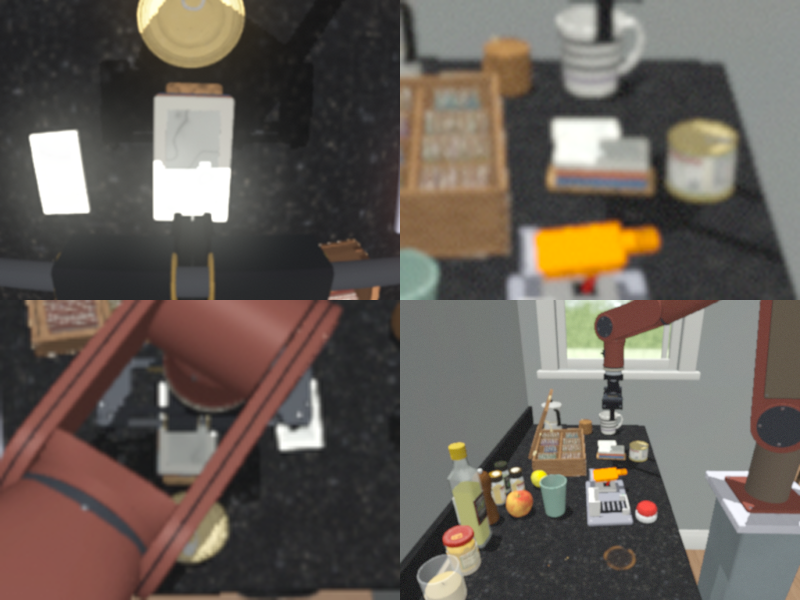

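```bash
python3 - <<'E'
from h import *
t,s,w=np.load('t3.npy',allow_pickle=True)
st=ctrl.get_state();p=st['tcp_pos'];print(p,st['opening'])
print('side tcp',proj(s,p),'top',proj(t,p),'wrist',wproj(w,p), 'crop wrist',(wproj(w,p)-[100,60])*[400/320,300/240])
P=np.array([.512,-.2653,.04]);print('pile top side',proj(s,P),'wrist',(wproj(w,P)-[100,60])*[1.25,1.25])
for r in ctrl.outline_of(s,'tile_c')[:3]:
    ys,xs=np.where(r['mask']);print(r['score'],xs.min(),xs.max(),ys.min(),ys.max())
for dx in(-.052,.052):
  for dy in(-.031,.031): print(proj(s,P+[dx,dy,0]).round(1),proj(s,P+[dx,dy,-.03]).round(1))
cv2.imwrite('pics/v4.png',cv2.resize(s['pixels'][100:220,190:350][:,:,::-1],(800,600),interpolation=cv2.INTER_CUBIC))
E
```

```text
[ 0.5127155  -0.26585712  0.12759089] 0.00031097368583780894
side tcp [271.16487541 164.51842954] top [297.04883013 191.72681083] wrist [253.97555271 223.47865019] crop wrist [192.46944089 204.34831274]
pile top side [270.81517598 189.77419823] wrist [193.12135498 160.02894654]
0.56 254 285 186 196
0.4 255 285 199 203
0.38 262 284 197 199
[286.3 186. ] [286.  194.1]
[287.4 194.1] [287.  202.6]
[255.  185.6] [255.  193.7]
[254.6 193.7] [254.6 202.2]
```

View pics/v4.png

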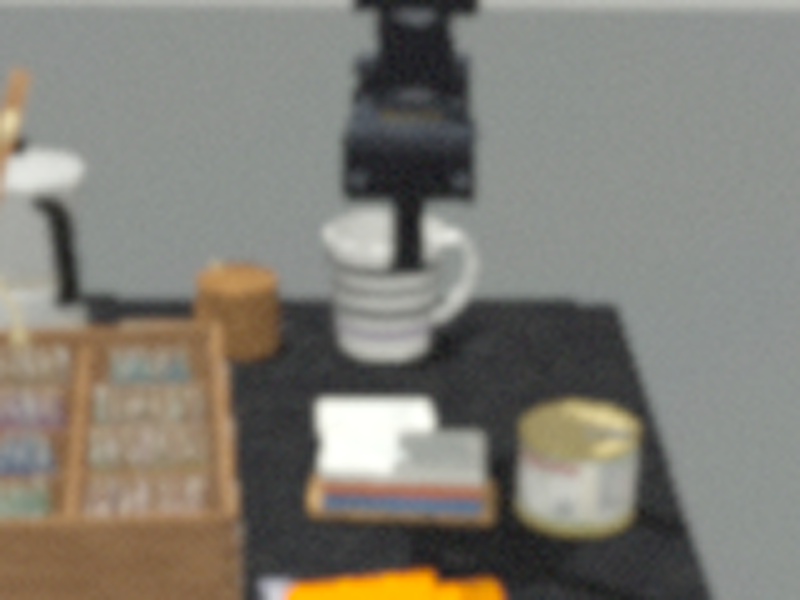

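```bash
python3 - <<'E'
from h import *
t,s,w=np.load('t3.npy',allow_pickle=True)
w1=np.load('w1.npy',allow_pickle=True).item();w2=np.load('w2.npy',allow_pickle=True).item()
def tip(w,tcp,yh):
    for b in (0,.019,.038,.057,.07,.09):
        print(b,[wproj(w,np.array(tcp)+[dx,sy*yh,b]).round(0).tolist() for sy in(-1,1) for dx in (-.01,.01)])
print('w2');tip(w2,[.4575,-.2672,.2012],.0435)
print('w3');tip(w,[.5127,-.2659,.128],.0)
print('side'); print([(b,proj(s,np.array([.5127,-.2659,.1276+b])).round(0).tolist()) for b in(0,.019,.038,.057,.07,.09)])
a=cv2.resize(w2['pixels'][200:384,100:420],(400,230),interpolation=cv2.INTER_CUBIC)
r=lambda x,h,wd:cv2.resize(x,(wd,h),interpolation=cv2.INTER_CUBIC)
g=lambda x:(255*(x/255.)**.45).astype(np.uint8)
im=np.hstack([r(g(w2['pixels'][200:384,100:410]),300,500),r(g(w['pixels'][190:340,180:330]),300,300)])
cv2.imwrite('pics/v5.png',im[:,:,::-1])
E
```

```text
w2
0 [[193.0, 211.0], [195.0, 236.0], [315.0, 211.0], [313.0, 236.0]]
0.019 [[188.0, 221.0], [190.0, 248.0], [321.0, 221.0], [318.0, 248.0]]
0.038 [[181.0, 233.0], [184.0, 262.0], [327.0, 233.0], [324.0, 262.0]]
0.057 [[173.0, 248.0], [178.0, 279.0], [335.0, 248.0], [331.0, 279.0]]
0.07 [[167.0, 260.0], [172.0, 292.0], [342.0, 260.0], [337.0, 292.0]]
0.09 [[156.0, 282.0], [163.0, 316.0], [353.0, 282.0], [346.0, 316.0]]
w3
0 [[254.0, 211.0], [254.0, 236.0], [254.0, 211.0], [254.0, 236.0]]
0.019 [[254.0, 221.0], [254.0, 248.0], [254.0, 221.0], [254.0, 248.0]]
0.038 [[254.0, 234.0], [254.0, 263.0], [254.0, 234.0], [254.0, 263.0]]
0.057 [[253.0, 249.0], [254.0, 280.0], [253.0, 249.0], [254.0, 280.0]]
0.07 [[253.0, 261.0], [254.0, 294.0], [253.0, 261.0], [254.0, 294.0]]
0.09 [[253.0, 285.0], [254.0, 319.0], [253.0, 285.0], [254.0, 319.0]]
side
[(0, [271.0, 165.0]), (0.019, [271.0, 159.0]), (0.038, [271.0, 153.0]), (0.057, [272.0, 147.0]), (0.07, [272.0, 143.0]), (0.09, [272.0, 137.0])]
```

View pics/v5.png

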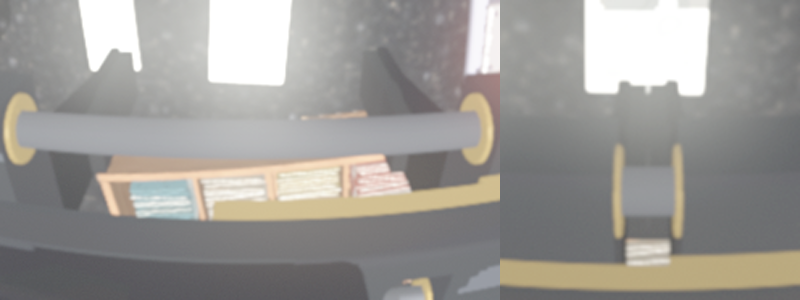

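The visible tips end 38 mm short of the reported TCP, in both the wrist and side views and with the fingers open and shut. The fingers therefore closed just above the pile, which is unmoved. I allow for the offset by descending about 38 mm further in reported z, watching the force.

```bash
python3 -c "
from plant import ctrl;print(ctrl.tcp_to_grasp)"
python3 -m pendant '[[[0,0,-0.4,0,0,0],[0,0,-0.4,0,0,0],[0,0,-0.4,0,0,0],[0,0,-0.4,0,0,0],[0,0,-0.4,0,0,0]]]' 0 20 >/dev/null
python3 -m pendant '[[[0,0,-0.4,0,0,0],[0,0,-0.4,0,0,0],[0,0,-0.4,0,0,0],[0,0,-0.4,0,0,0],[0,0,-0.4,0,0,0]]]' >/dev/null
python3 -m pendant '[[[0,0,-0.3,0,0,0],[0,0,-0.3,0,0,0],[0,0,-0.3,0,0,0],[0,0,-0.3,0,0,0],[0,0,-0.3,0,0,0]]]'
python3 -m pendant '[[[0,0,0,0,0,0],[0,0,-0.1,0,0,0],[0,0,-0.2,0,0,0],[0,0,-0.2,0,0,0],[0,0,-0.2,0,0,0]]]'
```

```text
0.0187
t: 11.12
tcp_pos: [0.5118, -0.2653, 0.0152]
eef_rot: [[-1.0, 0.024, 0.0], [0.024, 1.0, -0.0], [-0.0, -0.0, -1.0]]
contact_force: [0.6, 0.7, 0.0]
opening: 0.0854
grip_force: 0.0
t: 11.53
tcp_pos: [0.5119, -0.2653, 0.0015]
eef_rot: [[-1.0, 0.024, 0.0], [0.024, 1.0, -0.0], [-0.0, -0.0, -1.0]]
contact_force: [-0.3, 0.0, 0.0]
opening: 0.0874
grip_force: 0.0
```

```bash

python3 -m pendant '[[[0,0,-0.22,0,0,0],[0,0,-0.22,0,0,0],[0,0,-0.22,0,0,0],[0,0,-0.22,0,0,0],[0,0,-0.22,0,0,0]]]'
python3 -m pendant '[[[0,0,-0.15,0,0,0],[0,0,-0.15,0,0,0],[0,0,-0.1,0,0,0],[0,0,0,0,0,0]]]'
python3 - <<'E'
from h import *
s=shot('side')
st=ctrl.get_state();p=st['tcp_pos'];print(p)
for b in (0,.038): print(proj(s,p+[0,.05,b]))
cv2.imwrite('pics/v6.png',cv2.resize(s['pixels'][150:220,220:320][:,:,::-1],(600,420),interpolation=cv2.INTER_CUBIC))
E
```

```text
t: 11.95
tcp_pos: [0.5116, -0.2651, -0.0209]
eef_rot: [[-1.0, 0.024, -0.0], [0.024, 1.0, 0.0], [0.0, 0.0, -1.0]]
contact_force: [0.5, -0.1, 0.5]
opening: 0.0868
grip_force: 0.0
t: 12.28
tcp_pos: [0.5114, -0.2649, -0.0289]
eef_rot: [[-1.0, 0.024, -0.001], [0.024, 1.0, 0.0], [0.001, 0.0, -1.0]]
contact_force: [-0.0, 0.3, -0.5]
opening: 0.0872
grip_force: 0.0
[ 0.51156973 -0.2650416  -0.02859666]
[270.74463999 215.80976784]
[270.99397609 205.30885365]
```

View pics/v6.png

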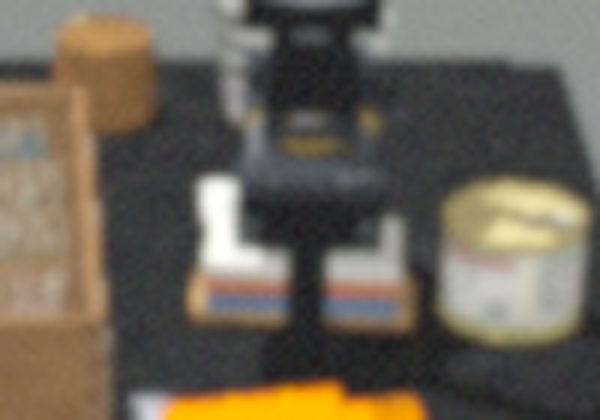

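Fingers now straddle the pile (dark finger at crop (310,300)), no contact force. A bit lower, then grip.

```bash

python3 -m pendant '[[[0,0,-0.12,0,0,0],[0,0,-0.05,0,0,0],[0,0,0,0,0,0],[0,0,0,0,0,0],[0,0,0,0,0,0]]]' 1 20
python3 -m pendant '[[[0,0,0,0,0,0],[0,0,0,0,0,0],[0,0,0,0,0,0],[0,0,0,0,0,0]]]' 1 55
python3 -m pendant '[[[0,0,0,0,0,0],[0,0,0,0,0,0]]]' 
```

```text
t: 12.75
tcp_pos: [0.5118, -0.2654, -0.0317]
eef_rot: [[-1.0, 0.024, 0.0], [0.024, 1.0, -0.0], [-0.0, -0.0, -1.0]]
contact_force: [0.6, -0.1, -0.8]
opening: 0.0621
grip_force: 20.0
t: 13.08
tcp_pos: [0.5118, -0.2653, -0.0317]
eef_rot: [[-1.0, 0.024, 0.0], [0.024, 1.0, -0.0], [-0.0, -0.0, -1.0]]
contact_force: [-0.4, -0.9, -1.1]
opening: 0.0616
grip_force: 54.8
t: 13.25
tcp_pos: [0.5118, -0.2653, -0.0317]
eef_rot: [[-1.0, 0.024, 0.0], [0.024, 1.0, -0.0], [-0.0, -0.0, -1.0]]
contact_force: [-0.0, -1.8, -1.2]
opening: 0.0617
grip_force: 54.8
```

```bash

python3 -m pendant '[[[0,0,0.1,0,0,0],[0,0,0.3,0,0,0],[0,0,0.5,0,0,0],[0,0,0.6,0,0,0],[0,0,0.6,0,0,0]]]'
python3 -m pendant '[[[0,0,0.8,0,0,0],[0,0,0.8,0,0,0],[0,0,0.8,0,0,0],[0,0,0.8,0,0,0],[0,0,0.8,0,0,0]]]'
for i in 1; do python3 -m pendant '[[[0,0,0,0,0,0],[-0.04,0.3,0,0,0,0],[-0.06,0.6,0,0,0,0.0015],[-0.08,0.8,0,0,0,0.0018],[-0.08,0.9,0,0,0,0.0018]]]'; done
python3 -m pendant '[[[-0.08,0.92,0,0,0,0.0018],[-0.08,0.92,0,0,0,0.0018],[-0.08,0.92,0,0,0,0.0018],[-0.08,0.92,0,0,0,0.0018],[-0.08,0.92,0,0,0,0.0018]]]' >/dev/null
python3 -m pendant '[[[-0.08,0.92,0,0,0,0.0018],[-0.08,0.92,0,0,0,0.0018],[-0.08,0.92,0,0,0,0.0018],[-0.08,0.92,0,0,0,0.0018],[-0.08,0.92,0,0,0,0.0018]]]' >/dev/null
python3 -m pendant '[[[-0.08,0.92,0,0,0,0.0018],[-0.08,0.92,0,0,0,0.0018],[-0.08,0.92,0,0,0,0.0018],[-0.08,0.92,0,0,0,0.0018],[-0.08,0.9,0,0,0,0.0018]]]' >/dev/null
python3 -m pendant '[[[-0.05,0.7,0,0,0,0.0018],[-0.03,0.5,0,0,0,0.0012],[0,0.2,0,0,0,0],[0,0,0,0,0,0],[0,0,0,0,0,0]]]'
```

```text
t: 13.67
tcp_pos: [0.5117, -0.2651, 0.0115]
eef_rot: [[-1.0, 0.024, -0.0], [0.024, 1.0, 0.0], [0.0, 0.0, -1.0]]
contact_force: [0.2, 0.4, -4.3]
opening: 0.0613
grip_force: 54.8
t: 14.08
tcp_pos: [0.512, -0.2653, 0.0926]
eef_rot: [[-1.0, 0.024, 0.001], [0.024, 1.0, -0.001], [-0.001, -0.001, -1.0]]
contact_force: [0.1, -0.3, -3.5]
opening: 0.0612
grip_force: 54.8
t: 14.5
tcp_pos: [0.5051, -0.211, 0.0887]
eef_rot: [[-1.0, 0.008, -0.002], [0.008, 1.0, 0.002], [0.002, 0.002, -1.0]]
contact_force: [0.9, -0.4, -3.9]
opening: 0.0612
grip_force: 54.8
t: 16.17
tcp_pos: [0.4804, 0.0904, 0.0899]
eef_rot: [[-0.996, -0.087, -0.001], [-0.087, 0.996, -0.0], [0.001, -0.0, -1.0]]
contact_force: [0.1, 0.6, -3.5]
opening: 0.0615
grip_force: 54.8
```

```bash

python3 -m pendant '[[[0.01,0.11,0,-0.0024,0.0277,0],[0.01,0.11,0,-0.0024,0.0277,0],[0.01,0.11,0,-0.0024,0.0277,0],[0.01,0.11,0,-0.0024,0.0277,0],[0.01,0.11,0,-0.0024,0.0277,0]]]' >/dev/null
python3 -m pendant '[[[0,0,0,0,0,0],[0,0,-0.3,0,0,0],[0,0,-0.3,0,0,0],[0,0,-0.3,0,0,0],[0,0,0,0,0,0]]]'
cat >> h.py <<'E'
def tile(bay=(.5258,.1051,.022),yaw=5.0,gx=0,gz=-.0417):
    st=ctrl.get_state();c,s=np.cos(np.radians(yaw)),np.sin(np.radians(yaw))
    E=np.array([[c,-s,0],[s,c,0],[0,0,1]])
    p=E.T@(st['tcp_pos']-np.array(bay));R=E.T@st['eef_rot']
    ax=-R[:,0];up=-R[:,2]   # tile x, z axes in bay frame
    th=np.degrees(np.arctan2(-ax[2],ax[0]))
    o=p-up*gz-ax*gx
    print('t',round(st['t'],2),'tilt',th.round(2),'yawerr',np.degrees(np.arctan2(ax[1],ax[0])).round(2),'tcp',(p*1e3).round(1),'orig',(o*1e3).round(1),'B',((o+ax*.052)*1e3).round(1),'Btop',((o+ax*.052+up*.03)*1e3).round(1),'front',((o-ax*.052)*1e3).round(1),'F',st['contact_force'].round(1),'M',st['ft_torque'].round(2),'op',round(st['opening'],4))
E
python3 -c "
from h import *
tile()"
```

```text
t: 17.0
tcp_pos: [0.4808, 0.1012, 0.0718]
eef_rot: [[-0.903, -0.086, -0.421], [-0.077, 0.996, -0.036], [0.423, -0.0, -0.906]]
contact_force: [-0.3, -0.2, -3.6]
opening: 0.0615
grip_force: 54.8
t 17.0 tilt 25.0 yawerr -0.1 tcp [-45.2   0.   49.8] orig [-27.5  -0.   87.6] B [19.6 -0.1 65.6] Btop [32.3 -0.1 92.8] front [-7.470e+01  1.000e-01  1.095e+02] F [-0.3 -0.2 -3.6] M [ 0.06 -0.47 -0.01] op 0.0615
```

```bash

python3 -m pendant '[[[0,0,-0.4,0,0,0],[0,0,-0.4,0,0,0],[0,0,-0.4,0,0,0],[0,0,-0.4,0,0,0],[0,0,-0.4,0,0,0]]]' >/dev/null
python3 -m pendant '[[[0,0,-0.4,0,0,0],[0,0,-0.3,0,0,0],[0,0,-0.2,0,0,0],[0,0,-0.15,0,0,0],[0,0,0,0,0,0]]]' >/dev/null
python3 -c "
from h import *
tile()"
python3 -m pendant '[[[0.2,0.018,0,0,0,0],[0.2,0.018,0,0,0,0],[0.2,0.018,0,0,0,0],[0.2,0.018,0,0,0,0],[0,0,0,0,0,0]]]' >/dev/null
python3 -c "
from h import *
tile()"
```

```text
t 17.83 tilt 25.08 yawerr -0.08 tcp [-44.4   0.2 -11.4] orig [-26.7   0.2  26.3] B [20.4  0.1  4.3] Btop [33.1  0.1 31.5] front [-73.8   0.2  48.4] F [-0.1  0.1 -4.2] M [ 0.09 -0.51 -0.  ] op 0.062
t 18.25 tilt 24.92 yawerr -0.08 tcp [-26.6   0.1 -10.4] orig [-9.   0.1 27.4] B [38.2  0.1  5.5] Btop [50.8  0.1 32.7] front [-56.1   0.2  49.3] F [-0.8  0.1 -2.6] M [ 0.1  -0.47 -0.01] op 0.0618
```

```bash

python3 -m pendant '[[[0.135,0.012,-0.168,0.0012,-0.0138,0],[0.135,0.012,-0.168,0.0012,-0.0138,0],[0.135,0.012,-0.168,0.0012,-0.0138,0],[0.135,0.012,-0.168,0.0012,-0.0138,0],[0,0,0,0,0,0]]]' >/dev/null
python3 -c "
from h import *
tile()"
python3 -m pendant '[[[0.13,0.011,-0.133,0.0012,-0.0138,0],[0.13,0.011,-0.133,0.0012,-0.0138,0],[0.14,0.012,-0.12,0.0012,-0.0138,0],[0.14,0.012,-0.12,0.0012,-0.0138,0],[0,0,0,0,0,0]]]' >/dev/null
python3 -c "
from h import *
tile()"
```

```text
t 18.67 tilt 15.03 yawerr -0.07 tcp [-18.2   0.4 -24.2] orig [-7.4  0.4 16. ] B [42.8  0.3  2.5] Btop [50.6  0.3 31.5] front [-57.6   0.4  29.5] F [-0.3  0.3 -3.9] M [ 0.06 -0.27  0.02] op 0.0618
t 19.08 tilt 5.02 yawerr -0.07 tcp [ -6.5   0.4 -34.3] orig [-2.9  0.4  7.3] B [48.9  0.3  2.7] Btop [51.5  0.3 32.6] front [-54.7   0.4  11.8] F [ 2.7  0.7 -4.5] M [ 0.18 -0.47  0.04] op 0.0618
```

```bash

python3 -m pendant '[[[0.06,0.005,0,0,0,0],[0.06,0.005,0,0,0,0],[0.04,0.003,0,0,0,0],[0,0,0,0,0,0]]]' >/dev/null
python3 -c "
from h import *
tile()"
python3 -m pendant '[[[0.05,0.005,-0.06,0.0006,-0.0069,0],[0.05,0.005,-0.06,0.0006,-0.0069,0],[0.05,0.005,-0.06,0.0006,-0.0069,0],[0,0,0,0,0,0]]]' >/dev/null
python3 -c "
from h import *
tile()"
```

```text
t 19.42 tilt 5.25 yawerr -0.07 tcp [ -3.8   0.1 -34.6] orig [0.  0.1 7. ] B [51.8  0.1  2.2] Btop [54.5  0.1 32.1] front [-51.8   0.2  11.7] F [-3.5 -0.4 -1.4] M [-0.02  0.43  0.06] op 0.0613
t 19.75 tilt 1.37 yawerr -0.08 tcp [ -0.6   0.3 -38.4] orig [0.4 0.3 3.3] B [52.4  0.2  2.1] Btop [53.1  0.2 32.1] front [-51.6   0.4   4.6] F [-0.1 -0.3 -3.6] M [0.06 0.05 0.03] op 0.0617
```

```bash

python3 -m pendant '[[[0,0,-0.05,0.0003,-0.0035,0],[0,0,-0.05,0.0003,-0.0035,0],[0,0,-0.05,0,0,0],[0,0,0,0,0,0]]]' >/dev/null
python3 -c "
from h import *
tile()"
```

```text
t 20.08 tilt 0.11 yawerr -0.08 tcp [ -0.3   0.2 -41.2] orig [-0.3  0.2  0.5] B [51.7  0.1  0.4] Btop [51.8  0.1 30.4] front [-52.3   0.3   0.6] F [ 0.1 -0.4 -5.2] M [0.02 0.02 0.  ] op 0.0615
```

```bash

python3 -m pendant '[[[0,0,-0.04,0,0,0],[0,0,0,0,0,0]]]' >/dev/null
python3 -c "
from h import *
tile()"
python3 -m pendant '[[[0,0,0,0,0,0],[0,0,0,0,0,0],[0,0,0,0,0,0],[0,0,0,0,0,0],[0,0,0,0,0,0]]]' 0.25 20 
python3 -m pendant '[[[0,0,0.3,0,0,0],[0,0,0.6,0,0,0],[0,0,0.8,0,0,0],[0,0,0.9,0,0,0],[0,0,0.9,0,0,0]]]'
python3 -m pendant '[[[-0.4,0,0.9,0,0,0],[-0.4,0,0.9,0,0,0],[-0.4,0,0.9,0,0,0],[-0.4,0,0.9,0,0,0],[-0.4,0,0.9,0,0,0]]]' >/dev/null
python3 -m pendant '[[[-0.4,0,0.9,0,0,0],[-0.4,0,0.5,0,0,0],[-0.2,0,0,0,0,0],[0,0,0,0,0,0],[0,0,0,0,0,0]]]'
python3 - <<'E'
from h import *
w=shot('wrist');s=shot('side');t=shot('top');np.save('t4.npy',[t,s,w],allow_pickle=True)
for n,p,f in(('w',w,wonz),('t',t,onz),('s',s,onz)):
    for r in ctrl.outline_of(p,'tile_c')[:3]:
        W=np.array([f(p,q,.052)[:2] for q in np.argwhere(r['mask'])[:,::-1]]).astype(np.float32)
        print(n,round(r['score'],2),np.round(r['position']),[np.round(v,4) for v in cv2.minAreaRect(W)])
    for l,z in (('guard_tab',.062),('guard_hinge',.06)):
        print(l,[(round(r['score'],2),np.round(r['position'],1).tolist(),f(p,r['position'],z).round(4).tolist()) for r in ctrl.spot_point(p,l)[:1]])
E
```

```text
t 20.25 tilt 0.06 yawerr -0.08 tcp [  0.2   0.2 -41.6] orig [0.2 0.2 0.1] B [52.2  0.1 -0. ] Btop [52.3  0.1 30. ] front [-51.8   0.3   0.1] F [ 0.1  0.1 -3.6] M [0.05 0.01 0.01] op 0.0618
t: 20.67
tcp_pos: [0.5261, 0.1054, -0.0194]
eef_rot: [[-0.996, -0.086, -0.001], [-0.086, 0.996, 0.0], [0.0, 0.0, -1.0]]
contact_force: [-0.7, -0.6, 0.2]
opening: 0.065
grip_force: 0.0
t: 21.08
tcp_pos: [0.5259, 0.1053, 0.0521]
eef_rot: [[-0.996, -0.086, -0.001], [-0.086, 0.996, 0.0], [0.001, 0.0, -1.0]]
contact_force: [-0.4, 0.2, -0.3]
opening: 0.065
grip_force: 0.0
t: 21.92
tcp_pos: [0.4655, 0.1053, 0.1681]
eef_rot: [[-0.996, -0.086, -0.001], [-0.086, 0.996, -0.0], [0.001, 0.0, -1.0]]
contact_force: [-0.3, 0.6, -0.2]
opening: 0.0654
grip_force: 0.0
w 0.91 [249. 227.] [array([0.524 , 0.1046]), array([0.101 , 0.0624]), np.float64(3.8347)]
w 0.53 [271. 184.] [array([0.4678, 0.1205]), array([0.0032, 0.0186]), np.float64(0.4103)]
w 0.44 [247. 190.] [array([0.4716, 0.1011]), array([0.0045, 0.0558]), np.float64(4.8099)]
guard_tab [(0.73, [139.7, 192.8], [0.4855, -0.0207, 0.062])]
guard_hinge [(0.97, [153.9, 266.7], [0.5808, -0.0085, 0.06])]
t 0.8 [332. 191.] [array([ 0.5224, -0.3844]), array([0.078 , 0.0484]), np.float64(2.971)]
t 0.37 [171. 184.] [array([0.5644, 0.1116]), array([0.0138, 0.0536]), np.float64(4.7163)]
guard_tab [(0.74, [214.3, 206.1], [0.4878, -0.0167, 0.062])]
guard_hinge [(0.87, [212.3, 172.3], [0.5943, -0.0106, 0.06])]
s 0.98 [266. 253.] [array([0.5245, 0.1125]), array([0.0915, 0.0727]), np.float64(4.1978)]
s 0.45 [260. 185.] [array([ 0.5325, -0.2841]), array([0.0693, 0.0477]), np.float64(1.5936)]
s 0.4 [267. 270.] [array([0.5216, 0.1689]), array([0.0594, 0.0106]), np.float64(1.4397)]
guard_tab [(0.77, [283.0, 221.9], [0.4842, -0.0213, 0.062])]
guard_hinge [(0.91, [247.4, 223.8], [0.5776, -0.0124, 0.06])]
```

```bash
cat >> h.py <<'E'
D=np.array([.5300,.0573,0]);_c,_s=np.cos(np.radians(5)),np.sin(np.radians(5))
ED=np.array([[_c,-_s,0],[_s,_c,0],[0,0,1]])
def dock(x,y,z): return D+ED@np.array([x,y,z])/1e3
def tab(phi,r=102): return dock(45-r*np.cos(phi),-70,60+r*np.sin(phi))
def lever(a): return dock(-5+28.5*np.sin(a-.45),-70,22+28.5*np.cos(a-.45))
def tcpd():
    st=ctrl.get_state();p=(ED.T@(st['tcp_pos']-D)*1e3);p[2]+=38
    print('t',round(st['t'],2),'tip in dock mm',p.round(1),'F',st['contact_force'].round(1),'op',round(st['opening'],4),'grip',st['grip_force'])
E
python3 - <<'E'
from h import *
t,s,w=np.load('t4.npy',allow_pickle=True)
for phi in (0,.05,.1,.15,.2,.25): print(phi,'w',wproj(w,tab(phi)).round(1),'s',proj(s,tab(phi)).round(1),'t',proj(t,tab(phi)).round(1))
tcpd();print(tab(0),tab(.1),lever(0),lever(.9))
E
```

```text
0 w [142.9 187.3] s [284.9 223.3] t [214.6 208.9]
0.05 w [141.3 188.7] s [284.9 221.7] t [214.4 208.7]
0.1 w [139.7 190.3] s [284.8 220. ] t [214.1 208.3]
0.15 w [138.2 192.3] s [284.7 218.3] t [213.9 207.9]
0.2 w [136.6 194.5] s [284.4 216.6] t [213.6 207.3]
0.25 w [135.  196.9] s [284. 215.] t [213.3 206.7]
t 22.52 tip in dock mm [-59.8  53.4 206.2] F [ 0.6 -0.1 -0.6] op 0.0651 grip 0.0
[ 0.4793178  -0.01740151  0.06      ] [ 0.47982544 -0.01735709  0.07018301] [ 0.51877058 -0.01394984  0.04766274] [ 0.54346927 -0.01178898  0.04766274]
```

```bash

python3 -m pendant '[[[0.1,-0.9,-0.4,0,0,0],[0.1,-0.9,-0.4,0,0,0],[0.1,-0.9,-0.4,0,0,0],[0.1,-0.9,-0.4,0,0,0],[0.1,-0.9,-0.4,0,0,0]]]' 0.4 20 >/dev/null
python3 -m pendant '[[[0.05,-0.33,-0.4,0,0,0],[0.05,-0.33,-0.4,0,0,0],[0.05,-0.33,-0.4,0,0,0],[0.05,-0.33,-0.4,0,0,0],[0.05,-0.33,-0.4,0,0,0]]]'>/dev/null
python3 -m pendant '[[[0,0,-0.1,0,0,0],[0,0,0,0,0,0]]]'>/dev/null
python3 - <<'E'
from h import *
tcpd()
w=shot('wrist')
for l in('guard_tab','guard_hinge'):
    for r in ctrl.spot_point(w,l)[:1]: print(l,r['score'],np.round(r['position'],1))
for phi in (0,.05,.1,.15,.2): print(phi,wproj(w,tab(phi)).round(1))
print(wproj(w,dock(45,-70,60)))
im=w['pixels'].astype(int)
for row in (195,205,215):
    m=(im[row,:,0]>150)&(im[row,:,2]<90)&(im[row,:,1]>50); c=np.where(m)[0]; print(row,c.min() if len(c) else None,c.max() if len(c) else None)
E
```

```text
t 23.52 tip in dock mm [-56.3 -70.2 123.3] F [0.1 0.  0.3] op 0.0525 grip 0.0
guard_tab 0.92 [251.7 217.7]
guard_hinge 0.62 [253.3 314. ]
0 [254.2 210.9]
0.05 [254.2 213.4]
0.1 [254.3 216.2]
0.15 [254.3 219.5]
0.2 [254.3 223.2]
[254.28274453 311.58991484]
195 56 56
205 57 269
215 28 269
```

```bash

python3 -m pendant '[[[0,0,-0.5,0,0,0],[0,0,-0.5,0,0,0],[0,0,-0.5,0,0,0],[0,0,-0.5,0,0,0],[0,0,-0.5,0,0,0]]]' >/dev/null
python3 -m pendant '[[[0,0,-0.3,0,0,0],[0,0,-0.25,0,0,0],[0,0,0,0,0,0],[0,0,0,0,0,0],[0,0,0,0,0,0]]]' 1 15 
python3 -m pendant '[[[0,0,0,0,0,0],[0,0,0,0,0,0],[0,0,0,0,0,0],[0,0,0,0,0,0]]]' 
python3 -c "
from h import *
tcpd()"
```

```text
t: 24.5
tcp_pos: [0.4812, -0.0178, 0.0257]
eef_rot: [[-0.996, -0.086, -0.0], [-0.086, 0.996, -0.0], [0.0, -0.0, -1.0]]
contact_force: [0.0, -0.2, -0.3]
opening: 0.0271
grip_force: 0.0
t: 24.83
tcp_pos: [0.4813, -0.0177, 0.0257]
eef_rot: [[-0.996, -0.086, -0.0], [-0.086, 0.996, -0.0], [0.0, -0.0, -1.0]]
contact_force: [0.1, 1.8, -0.7]
opening: 0.0239
grip_force: 15.0
t 24.83 tip in dock mm [-55.1 -70.4  63.7] F [ 0.1  1.8 -0.7] op 0.0239 grip 14.999141693115234
```

```bash

python3 -m pendant '[[[0.07,0.006,0.37,0,0,0],[0.07,0.006,0.37,0,0,0],[0.26,0.023,0.71,0,0,0],[0.35,0.031,0.66,0,0,0],[0,0,0,0,0,0]]]' 
python3 -m pendant '[[[0.45,0.04,0.6,0,0,0],[0.54,0.047,0.53,0,0,0],[0.61,0.053,0.45,0,0,0],[0.67,0.059,0.35,0,0,0],[0,0,0,0,0,0]]]' 
python3 -m pendant '[[[0.71,0.062,0.24,0,0,0],[0.74,0.065,0.13,0,0,0],[0.75,0.066,0.02,0,0,0],[0.5,0.044,-0.05,0,0,0],[0,0,0,0,0,0]]]' 
python3 - <<'E'
from h import *
tcpd()
s=shot('side');t=shot('top')
for n,p in(('s',s),('t',t)):
    print(n,[(round(r['score'],2),np.round(r['position'],1)) for r in ctrl.spot_point(p,'guard_tab')[:2]],[(phi,proj(p,tab(phi)).round(1).tolist()) for phi in (.1,1.0,1.4,1.7)])
    print([(round(r['score'],2),np.round(r['position'],1)) for r in ctrl.spot_point(p,'toggle_tip')[:2]],proj(p,lever(0)),proj(p,lever(.9)))
E
```

```text
t: 25.25
tcp_pos: [0.4963, -0.0163, 0.0704]
eef_rot: [[-0.996, -0.086, -0.001], [-0.086, 0.996, -0.0], [0.001, 0.0, -1.0]]
contact_force: [-5.6, 0.4, 4.3]
opening: 0.0238
grip_force: 15.0
t: 25.67
tcp_pos: [0.5432, -0.0122, 0.1084]
eef_rot: [[-0.996, -0.086, 0.001], [-0.086, 0.996, 0.0], [-0.001, 0.0, -1.0]]
contact_force: [-4.0, 2.0, 10.4]
opening: 0.0236
grip_force: 15.0
t: 26.08
tcp_pos: [0.5974, -0.0074, 0.1145]
eef_rot: [[-0.996, -0.086, 0.002], [-0.086, 0.996, 0.0], [-0.002, -0.0, -1.0]]
contact_force: [-0.0, 0.5, 7.8]
opening: 0.0234
grip_force: 15.0
t 26.08 tip in dock mm [ 61.5 -70.4 152.5] F [-0.   0.5  7.8] op 0.0234 grip 15.000712119508535
s [(0.46, array([241.5, 192.2]))] [(0.1, [284.8, 220.0]), (1.0, [267.7, 194.4]), (1.4, [252.7, 189.5]), (1.7, [240.4, 189.6])]
[(0.49, array([271.9, 230.3]))] [269.76990881 227.85500072] [260.38032919 228.15358724]
t [(0.58, array([205.8, 162. ]))] [(0.1, [214.1, 208.3]), (1.0, [208.9, 188.7]), (1.4, [206.9, 174.7]), (1.7, [205.9, 164.3])]
[(0.38, array([213.2, 197.9]))] [214.04504734 196.89694386] [213.32153473 189.1011425 ]
```

```bash

python3 -m pendant '[[[0,0,0,0,0,0],[0,0,0,0,0,0],[0,0,0,0,0,0],[0,0,0,0,0,0]]]' 0.5
python3 -m pendant '[[[0,0,0.3,0,0,0],[0,0,0.6,0,0,0],[0,0,0.7,0,0,0],[0,0,0.7,0,0,0],[0,0,0.5,0,0,0]]]' >/dev/null
python3 -m pendant '[[[-0.9,-0.079,0,0,0,0],[-0.9,-0.079,0,0,0,0],[-0.9,-0.079,0,0,0,0],[-0.9,-0.079,0,0,0,0],[-0.9,-0.079,0,0,0,0]]]' 1 10 >/dev/null
python3 -m pendant '[[[-0.8,-0.07,0,0,0,0],[0,0,0,0,0,0]]]' >/dev/null
python3 - <<'E'
from h import *
tcpd()
s=shot('side');w=shot('wrist');t=shot('top')
print('tab',[(round(r['score'],2),np.round(r['position'],1)) for r in ctrl.spot_point(s,'guard_tab')[:2]],'tip',[(round(r['score'],2),np.round(r['position'],1)) for r in ctrl.spot_point(s,'toggle_tip')[:1]])
print('w',[(round(r['score'],2),np.round(r['position'],1)) for r in ctrl.spot_point(w,'toggle_tip')[:1]],wproj(w,lever(0)),wproj(w,lever(.9)))
print('w tab',[(round(r['score'],2),np.round(r['position'],1)) for r in ctrl.spot_point(w,'guard_tab')[:1]],[wproj(w,tab(a)).round(1).tolist() for a in(1.4,1.7,1.9)])
E
```

```text
t: 26.72
tcp_pos: [0.5945, -0.0077, 0.1123]
eef_rot: [[-0.996, -0.086, -0.002], [-0.086, 0.996, -0.0], [0.002, 0.0, -1.0]]
contact_force: [-0.0, -0.4, -0.6]
opening: 0.0404
grip_force: 0.0
t 27.72 tip in dock mm [-49.  -70.3 207.5] F [ 0.4  0.8 -0.1] op 0.0055 grip 0.0
tab [(0.56, array([242. , 190.6])), (0.48, array([200.1, 270.2]))] tip [(0.53, array([269.6, 229.9]))]
w [(0.47, array([255.5, 208.1]))] [254.28012476 206.12992783] [254.2961768  226.18035272]
w tab [(0.57, array([251.9, 325.5]))] [[254.7, 300.1], [254.7, 326.3], [254.6, 337.7]]
```

```bash

python3 -m pendant '[[[0,0,-0.9,0,0,0],[0,0,-0.9,0,0,0],[0,0,-0.9,0,0,0],[0,0,-0.9,0,0,0],[0,0,-0.9,0,0,0]]]' >/dev/null
python3 -m pendant '[[[0,0,-0.9,0,0,0],[0,0,-0.9,0,0,0],[0,0,-0.9,0,0,0],[0,0,-0.9,0,0,0],[0,0,-0.4,0,0,0]]]' >/dev/null
python3 -m pendant '[[[0,0,0,0,0,0],[0.1,0.009,0,0,0,0],[0.2,0.017,0,0,0,0],[0.2,0.017,0,0,0,0],[0.2,0.017,0,0,0,0]]]' >/dev/null
python3 -c "
from h import *
tcpd()"
python3 -m pendant '[[[0.2,0.017,0,0,0,0],[0.2,0.017,0,0,0,0],[0.2,0.017,0,0,0,0],[0.2,0.017,0,0,0,0],[0.2,0.017,0,0,0,0]]]'|grep force
python3 -m pendant '[[[0.2,0.017,0,0,0,0],[0.2,0.017,0,0,0,0],[0.1,0.008,0,0,0,0],[0,0,0,0,0,0]]]' |grep force
python3 -c "
from h import *
tcpd()"
```

```text
t 29.32 tip in dock mm [-31.5 -70.7  38.2] F [-3.6  0.2  3.6] op 0.0004 grip 1.9785458967089653
contact_force: [-5.1, -0.2, 4.4]
grip_force: 3.3
contact_force: [-32.5, -4.9, 31.4]
grip_force: 21.9
t 30.07 tip in dock mm [-11.7 -70.3  36.2] F [-32.5  -4.9  31.4] op 0.0005 grip 21.893074088729918
```

```bash

python3 -m pendant '[[[-0.4,-0.035,0,0,0,0],[-0.5,-0.044,0,0,0,0],[-0.7,-0.06,0,0,0,0],[-0.7,-0.06,0.3,0,0,0],[0,0,0.9,0,0,0]]]' >/dev/null
python3 -m pendant '[[[0,0,0.9,0,0,0],[0,0,0.9,0,0,0],[0,0,0.9,0,0,0],[0,0,0.9,0,0,0],[0,0,0.9,0,0,0]]]' >/dev/null
python3 -m pendant '[[[0,0,0.9,0,0,0],[0,0,0.9,0,0,0],[0,0,0.9,0,0,0],[0,0,0,0,0,0],[0,0,0,0,0,0]]]' >/dev/null
python3 - <<'E'
from h import *
tcpd()
s=shot('side');w=shot('wrist')
for n,p,f in(('s',s,proj),('w',w,wproj)):
    print(n,[(round(r['score'],2),np.round(r['position'],1)) for r in ctrl.spot_point(p,'toggle_tip')[:1]],[(a,f(p,lever(a)).round(1).tolist()) for a in(0,.6,.75,.9)])
    print('tab',[(round(r['score'],2),np.round(r['position'],1)) for r in ctrl.spot_point(p,'guard_tab')[:1]],[f(p,tab(a)).round(1).tolist() for a in(1.4,1.7,1.9)])
im=w['pixels'].astype(int);m=(im[...,0]>90)&(im[...,1]<.45*im[...,0])&(im[...,2]<.45*im[...,0])
m[:, :225]=0;m[:,285:]=0;m[:180]=0;m[260:]=0
y,x=np.where(m);print('red',len(y),y.mean() if len(y) else 0,y.min() if len(y) else 0,y.max() if len(y) else 0,x.mean() if len(x) else 0)
print(wproj(w,dock(-5,-70,22)))
E
```

```text
t 31.32 tip in dock mm [-47.8 -70.7 205.9] F [-0.7 -0.8 -0.9] op 0.0004 grip 0.0
s [(0.54, array([263. , 229.3]))] [(0, [269.8, 227.9]), (0.6, [263.5, 227.2]), (0.75, [261.9, 227.6]), (0.9, [260.4, 228.2])]
tab [(0.7, array([240.8, 187.6]))] [[252.7, 189.5], [240.4, 189.6], [232.5, 191.5]]
w [(0.68, array([254.5, 230.2]))] [(0, [254.2, 208.3]), (0.6, [254.2, 222.8]), (0.75, [254.2, 225.8]), (0.9, [254.2, 228.4])]
tab [(0.66, array([253.3, 329.3]))] [[254.6, 303.7], [254.6, 329.7], [254.6, 341.1]]
red 35 228.71428571428572 227 231 253.65714285714284
[254.17609084 210.58537774]
```

```bash

python3 -m pendant '[[[0.9,0.079,0,0,0,0],[0.9,0.079,0,0,0,0],[0.9,0.079,0,0,0,0],[0.9,0.079,0,0,0,0],[0.9,0.079,0,0,0,0]]]' 0.5 15 >/dev/null
python3 -m pendant '[[[0.8,0.07,0,0,0,0],[0,0,0,0,0,0],[0,0,-0.5,0,0,0],[0,0,-0.6,0,0,0],[0,0,-0.6,0,0,0]]]' |grep -E 'force'
python3 -m pendant '[[[0,0,-0.6,0,0,0],[0,0,-0.5,0,0,0],[0,0,0,0,0,0]]]' |grep -E 'force'
python3 -c "
from h import *
tcpd()"
python3 -m pendant '[[[0,0,0,0,0,0],[0,0,0,0,0,0],[0,0,0,0,0,0],[0,0,0,0,0,0],[0,0,0,0,0,0]]]' 1
python3 -c "
from h import *
tcpd()"
```

```text
contact_force: [-0.6, -0.1, 0.5]
grip_force: 0.0
contact_force: [0.4, 0.4, 1.3]
grip_force: 0.2
t 32.7 tip in dock mm [ 58.3 -70.4 149.2] F [0.4 0.4 1.3] op 0.0435 grip 0.1595876124770257
t: 33.12
tcp_pos: [0.593, -0.0078, 0.1109]
eef_rot: [[-0.996, -0.086, -0.001], [-0.086, 0.996, 0.0], [0.001, 0.0, -1.0]]
contact_force: [-0.8, 1.2, 4.9]
opening: 0.0239
grip_force: 16.9
t 33.12 tip in dock mm [ 57.1 -70.3 148.9] F [-0.8  1.2  4.9] op 0.0239 grip 16.875631808788967
```

```bash

python3 -m pendant '[[[-0.35,-0.03,0.04,0,0,0],[-0.75,-0.066,0,0,0,0],[-0.74,-0.065,-0.13,0,0,0],[-0.71,-0.062,-0.24,0,0,0],[0,0,0,0,0,0]]]' | grep -E 'pos|force'
python3 -m pendant '[[[-0.67,-0.059,-0.35,0,0,0],[-0.61,-0.053,-0.45,0,0,0],[-0.54,-0.047,-0.53,0,0,0],[-0.45,-0.04,-0.6,0,0,0],[0,0,0,0,0,0]]]' | grep -E 'pos|force'
python3 -m pendant '[[[-0.35,-0.031,-0.66,0,0,0],[-0.26,-0.023,-0.71,0,0,0],[-0.07,-0.006,-0.37,0,0,0],[-0.07,-0.006,-0.37,0,0,0],[0,0,0,0,0,0]]]' | grep -E 'pos|force'
python3 -c "
from h import *
tcpd()"
python3 -m pendant '[[[0,0,-0.2,0,0,0],[0,0,-0.2,0,0,0],[0,0,-0.1,0,0,0],[0,0,0,0,0,0]]]' | grep -E 'force'
python3 -c "
from h import *
tcpd()"
```

```text
tcp_pos: [0.5392, -0.0125, 0.1031]
contact_force: [-0.7, 0.3, 1.1]
grip_force: 19.2
tcp_pos: [0.4966, -0.0162, 0.0638]
contact_force: [5.9, 1.6, -3.8]
grip_force: 16.2
tcp_pos: [0.4838, -0.0174, 0.0232]
contact_force: [6.7, 1.8, -0.9]
grip_force: 15.0
t 34.37 tip in dock mm [-52.6 -70.4  61.2] F [ 6.7  1.8 -0.9] op 0.0239 grip 15.000781863927841
contact_force: [-0.3, 4.7, 16.6]
grip_force: 15.0
t 34.7 tip in dock mm [-51.9 -70.5  54.1] F [-0.3  4.7 16.6] op 0.0238 grip 15.003145784139633
```

```bash

python3 -m pendant '[[[0,0,0,0,0,0],[0,0,0.05,0,0,0],[0,0,0.05,0,0,0],[0,0,0,0,0,0],[0,0,0,0,0,0]]]' 0.5| grep -E 'force|open'
python3 -m pendant '[[[0,0,0.3,0,0,0],[0,0,0.6,0,0,0],[0,0,0.9,0,0,0],[0,0,0.9,0,0,0],[0,0,0.9,0,0,0]]]'| grep force
python3 -m pendant '[[[0,0,0.6,0,0,0],[0,0,0,0,0,0],[0,0,0,0,0,0],[0,0,0,0,0,0],[0,0,0,0,0,0]]]' | grep force
python3 - <<'E'
from h import *
tcpd()
s=shot('side');w=shot('wrist')
for n,p,f,g in(('s',s,proj,onz),('w',w,wproj,wonz)):
    print(n,'tab',[(round(r['score'],2),np.round(r['position'],1)) for r in ctrl.spot_point(p,'guard_tab')[:1]],[f(p,tab(a)).round(1).tolist() for a in(0,.05,.1,.2)])
    print([(round(r['score'],2),np.round(r['position'],1)) for r in ctrl.spot_point(p,'toggle_tip')[:1]])
    for r in ctrl.outline_of(p,'tile_c')[:1]:
        W=np.array([g(p,q,.052)[:2] for q in np.argwhere(r['mask'])[:,::-1]]).astype(np.float32)
        print(round(r['score'],2),[np.round(v,4) for v in cv2.minAreaRect(W)])
E
```

```text
contact_force: [0.0, -0.7, -0.8]
opening: 0.0424
grip_force: 0.0
contact_force: [0.6, 0.1, -0.6]
grip_force: 0.0
contact_force: [-0.3, 0.2, -0.0]
grip_force: 0.0
t 35.95 tip in dock mm [-55.7 -70.1 136.1] F [-0.3  0.2 -0. ] op 0.0436 grip 0.0
s tab [(0.78, array([283.9, 222.8]))] [[284.9, 223.3], [284.9, 221.7], [284.8, 220.0], [284.4, 216.6]]
[]
0.73 [array([0.5218, 0.112 ]), array([0.0944, 0.0728]), np.float64(6.149)]
w tab [(0.86, array([252.5, 207.1]))] [[254.1, 204.8], [254.1, 207.0], [254.2, 209.6], [254.2, 216.0]]
[]
0.89 [array([0.4795, 0.0788]), array([0.0334, 0.0691]), np.float64(43.7518)]
```

Guard looks shut; pressing lightly with closed fingers to be sure.

```bash

python3 -m pendant '[[[0,0,0,0,0,0],[0,0,-0.3,0,0,0],[0,0,-0.6,0,0,0],[0,0,-0.6,0,0,0],[0,0,-0.6,0,0,0]]]' 1 10 >/dev/null
python3 -m pendant '[[[0,0,-0.5,0,0,0],[0,0,-0.3,0,0,0],[0,0,-0.2,0,0,0],[0,0,0,0,0,0]]]' | grep contact
python3 -c "
from h import *
tcpd()"
python3 -m pendant '[[[0,0,-0.1,0,0,0],[0,0,-0.1,0,0,0],[0,0,-0.1,0,0,0],[0,0,0,0,0,0]]]' | grep contact
python3 -c "
from h import *
tcpd()"
```

```text
contact_force: [-0.2, 0.1, 0.2]
t 37.1 tip in dock mm [-55.3 -70.3  74.6] F [-0.2  0.1  0.2] op 0.001 grip 0.0
contact_force: [-1.2, 0.5, 4.3]
t 37.43 tip in dock mm [-54.  -70.6  70.4] F [-1.2  0.5  4.3] op 0.0003 grip 1.7282627015083563
```

```bash

for k in 1; do python3 -m pendant '[[[0,0,-0.1,0,0,0],[0,0,-0.1,0,0,0],[0,0,0,0,0,0]]]' | grep contact; done
python3 -c "
from h import *
tcpd()"
python3 -m pendant '[[[0,0,-0.1,0,0,0],[0,0,0,0,0,0]]]' | grep contact
python3 -c "
from h import *
tcpd()"
```

```text
contact_force: [-13.4, 1.3, 31.6]
t 37.68 tip in dock mm [-53.9 -70.7  69.4] F [-13.4   1.3  31.6] op 0.0004 grip 15.663431352004409
contact_force: [-21.4, 2.9, 45.3]
t 37.85 tip in dock mm [-53.8 -70.8  69. ] F [-21.4   2.9  45.3] op 0.0002 grip 22.5417360663414
```

Hard stop reached, so the guard is fully shut. Retreating and doing a last check.

```bash

python3 -m pendant '[[[0,0,0.3,0,0,0],[0,0,0.6,0,0,0],[0,0,0.9,0,0,0],[0,0,0.9,0,0,0],[0,0,0.9,0,0,0]]]'| grep contact
python3 -m pendant '[[[-0.3,0.9,0.9,0,0,0],[-0.3,0.9,0.9,0,0,0],[-0.3,0.9,0.9,0,0,0],[-0.3,0.9,0.9,0,0,0],[-0.3,0.9,0,0,0,0]]]' >/dev/null
python3 -m pendant '[[[0,0.3,0,0,0,0],[0,0,0,0,0,0],[0,0,0,0,0,0],[0,0,0,0,0,0],[0,0,0,0,0,0]]]' | grep contact
python3 - <<'E'
from h import *
tcpd()
s=shot('side');w=shot('wrist')
for n,p,f,g in(('s',s,proj,onz),('w',w,wproj,wonz)):
    print(n,'tab',[(round(r['score'],2),np.round(r['position'],1)) for r in ctrl.spot_point(p,'guard_tab')[:1]],[f(p,tab(a)).round(1).tolist() for a in(0,.05,.1)])
    print([(round(r['score'],2),np.round(r['position'],1)) for r in ctrl.spot_point(p,'toggle_tip')[:1]],f(p,lever(0)).round(1),f(p,lever(.9)).round(1))
    for r in ctrl.outline_of(p,'tile_c')[:2]:
        W=np.array([g(p,q,.052)[:2] for q in np.argwhere(r['mask'])[:,::-1]]).astype(np.float32)
        print(round(r['score'],2),[np.round(v,4) for v in cv2.minAreaRect(W)])
    for l in('kitchen_timer','glass_teal'): print(l,[g(p,r['position'],0).round(3) for r in ctrl.spot_point(p,l)[:1]])
E
```

```text
contact_force: [0.4, 0.4, 0.4]
contact_force: [-0.1, 0.2, -0.7]
t 39.1 tip in dock mm [-76.4  27.  206.8] F [-0.1  0.2 -0.7] op 0.0002 grip 0.0
s tab [(0.56, array([283.4, 223.1]))] [[284.9, 223.3], [284.9, 221.7], [284.8, 220.0]]
[(0.48, array([303.2, 200.9]))] [269.8 227.9] [260.4 228.2]
0.59 [array([ 0.5339, -0.284 ]), array([0.073 , 0.0477]), np.float64(1.5936)]
0.57 [array([0.5138, 0.1543]), array([0.0624, 0.0109]), np.float64(1.441)]
kitchen_timer [array([0.413, 0.128, 0.   ])]
glass_teal [array([0.688, 0.098, 0.   ])]
w tab [] [[166.6, 201.2], [165.4, 202.8], [164.1, 204.6]]
[] [172.7 229.3] [174.8 247.7]
0.77 [array([0.5009, 0.1036]), array([0.0557, 0.062 ]), np.float64(3.7104)]
0.68 [array([0.4686, 0.1   ]), array([0.0029, 0.0547]), np.float64(3.2445)]
kitchen_timer [array([0.418, 0.123, 0.   ])]
glass_teal [array([0.694, 0.11 , 0.   ])]
```

```bash
python3 -c "
from plant import ctrl
print(ctrl.job_done())"
```

```text
the job is handed in; nothing more can be done
None
```

The job is handed in: the three tiles lie flat in the bay, the switch is on, the guard is shut and the arm is clear. That comes from camera and force readings; the hand-in returned no verdict.

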